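Stow the spare filters in a tight row

TASK

Stow the four spare filters as one neat row on the raised shelf: stand up the one that has rolled away on the bench and set it with the other three, all upright with the nut on top, back against the rear rail and side by side from the fixed end board. Then slide the chock up and press it firmly against the row until it goes solid and no gap is left, without crushing the thin cans. Do not topple a standing filter, and leave everything else on the bench alone.

Things in the scene. Friction and masses are not known exactly. Their poses are not given: they have to be found in the camera images.
- shelf: Raised fixed plywood shelf. Origin on the bench under its centre; y along it, +x to its rear. Board x -65 to +65, y -250 to +250 mm, top at z = 100 (bottom 82). Front lip: outer face x = -73, top z = 108. Rear rail: front face x = +55, z 118 to 140, 10 thick; a filter touching it is centred at x = +24. Row of four from the end board: centres y = 184, 122, 60, -2 mm.
- end_board: Fixed plywood end board at the +y end of the shelf, at its rear: 15 mm thick, 60 mm deep (shelf x -5 to +55 mm), 58 mm tall above the board. Origin at the foot of its inner face, the face that the row is pressed against: shelf x = +25, y = +215, z = 100 mm; axes as the shelf's.
- row_corner (a point): The inner corner where the row starts: rear rail's front face, end board's inner face and board top meet; shelf coordinates x = +55, y = +215, z = 100 mm; axes as the shelf's.
- chock (a joint): Travel (m) of the sliding aluminium chock along the shelf's +y; its row-side face is at shelf y = -185 mm + travel. Starts at 0 to 0.03; four touching filters against the end board stop it at 0.152. Slides with about 3 N of friction, plus up to 10 N for the filters it pushes; some 15 to 25 N of push on it makes the row solid. It stays where it is left.
- chock_push (a point): Point to push the chock: on its outer (-y) face, in line with the row (shelf x = +24 mm), 35 mm above the board; axes as the shelf's. The chock is an upright plate, shelf x -52 to +48 mm, 16 mm thick, 65 mm tall above the board; a flat foot 6 mm high reaches 36 mm out (-y) from its outer face.
- filter_1: Spin-on filter canister standing on the shelf, white with a blue band: a can 62 mm in diameter, 72 mm tall, with a 25 mm wide hex nut on top to 86 mm. Origin at the centre of its flat end; z runs from the flat end to the nut, up when it stands. Mass about 0.15 to 0.3 kg. Its thin shell dents above about 40 N.
- filter_2: Same as filter_1.
- filter_3: Same as filter_1. The three standing filters begin in any order in three places along the shelf, near y = +172, +92 and +12 mm, 5 to 38 mm short of the rear rail.
- filter_4: The same kind of filter, lying on its side on the open bench to the right of the shelf, axis 31 mm above the bench, nut end roughly towards the robot (within 0.5 rad). Origin at the centre of its flat end, z along its axis to the nut.
- wrench: Steel wrench lying on the bench in front of the shelf; leave it.
- screwdriver: Screwdriver with yellow handle lying on the bench in front of the shelf; leave it.
- brush: Brush lying on the bench to the right and rear; leave it.
- grease_jar: Red jar with a black lid, 56 mm in diameter, 55 mm tall, on the bench in front; leave it.
- spray_can: Green spray can, 53 mm in diameter, 155 mm tall, standing on the bench at the right; leave it.
- socket: Steel socket, 30 mm in diameter, 34 mm tall, on the bench at the front left; leave it.
Mind the look-alikes: they are no part of the job. What is shaped like the filter_1 but purple or yellow is not meant.

How it is judged:
By the outcome, as a careful person would: the job done as asked, in the order asked, and still so for the second after the job is handed in, with the robot touching nothing.
It also fails if it takes over 72 s, if anything falls off the work surface, if the arm or the gripper's body presses on something with over 40 N, if the wrist force passes 120 N, or if a joint passes its speed limit or range.

ROBOT

A 6-joint arm with a two-finger parallel gripper is mounted at the origin on the work surface. World frame = base frame: x ahead of the robot, y to its left, z up, the work surface at z = 0. Lengths are in m, angles in rad, forces in N, time in s.
With the tool pointing down it reaches from about 0.25 to 0.775 m from the base axis. Payload 4 kg.
Tool frame: the origin (TCP) lies on the centre line of the jaws, within the pads' length; the fingertips stand 17 mm ahead of it and the grasp point (between the pads) lies 2 mm behind it (ctrl.tip_extent is the distance from the TCP to the fingertips, in m); z points along the fingers, y is the line along which they close (so a half turn about z gives the same grasp; the last joint's range is limited). The gripper opens to 94 mm and grips with 3 to 60 N. Pads are 16 mm wide; open, the fingers measure 119 mm over their backs; the gripper's body (75 mm by 177 mm) begins 78 mm behind the grasp point.
Start: joints at [1.217, 0.087, 1.371, -0, 1.684, -0.103], TCP at [0.137, 0.533, 0.223] pointing down, gripper open.
Joint ranges: [-3.1, 3.1], [-0.76, 2.03], [0.27, 2.55], [-1.08, 4.22], [0.17, 2.65], [-2.57, 2.57]. Speed limits (rad/s): [2.79, 2.79, 3.14, 3.14, 3.14, 3.14].

INTERFACE

Orientations are given as a unit quaternion [w, x, y, z].
In Python, from workcell import ctrl gives the robot as it stands.
- The arm moves only by the shell command python3 -m inch 'ROWS' [OPENING]. ROWS is a JSON object of lists of equal length, an entry for each row: "delta_pos": the shift along the tool's x, y, z in units of 0.12 m (1.0 is 0.12 m), a list of three; "rot": the turn, a rotation vector about the tool's x, y, z in units of 30 degrees (1.0 is 30 degrees), a list of three. In form: {"delta_pos": [[dx, dy, dz], ...], "rot": [[ax, ay, az], ...]}. A call has 1 to 5 rows; each row is the pose to reach, as a shift and turn from the pose commanded when the call began, along the tool's axes at that moment; what a row does not reach only later rows make up. A row lasts 1/8 s, in which the tool goes at most 62.5 mm and 10.7 degrees, less where a joint would pass 70% of its speed; a pose out of reach is approached as far as the arm can. A call with a number of a shift or a turn outside -1 to 1 is refused whole. A call with a gripper value outside its range is refused whole. OPENING is the opening, from 0 (shut) to 1 (fully open), set as the call begins (- or left out, the last holds). The fingers move at their own pace and stop on an object; the grip force is fixed at half the most. Time passes only in rows, so rows that repeat a pose let the fingers close. It gives the time, the measured TCP pose, the force, the opening and the grip force at its end, in the units of the state.
- ctrl.observe(): the state, without advancing time (a new reading comes with each control period).
- ctrl.grab_frame(name): name is "scene" or "top" or "wrist"; returns a dict with "img" (384x512x3 uint8, red, green, blue), "depth" (384x512 float32, m along the optical axis (not along the pixel's ray), 0 where there is no reading), "vertical_fov" (degrees; the focal length in pixels is half the picture's height over the tangent of half this angle, whatever the lens; pixels are square), "cx", "cy" (the principal point, pixels), "pose" (4x4, takes a point from camera to world coordinates); the wrist camera has in their place "hand_eye" (4x4, takes a point from camera to tool coordinates, whose origin is the TCP and whose axes are the flange's). Camera axes: x right, y down, z forward; pixel columns grow to the right and rows downward; lengths in m; the calibration is good to about 2 mm. The wrist camera is an equidistant fisheye: a pixel r from the principal point sees the ray r / f radians off the axis. A picture is of the moment at which its call begins: read the wrist's pose just before it.
- ctrl.job_done(): hands the job in; it is judged then, once.
The state is a dict: "clock": time; "qpos": joint angles; "qvel": joint speeds; "joint_torque": joint torques, N m; "position": TCP position; "orientation": TCP orientation; "wrist_force": force on the tool from outside, world axes, zero at the start; "ft_torque": the same for the moment, N m; "finger_gap": opening from 0.0 (shut) to 1.0 (fully open); "finger_force": force on a finger pad.
Only numpy, scipy, OpenCV 4.12 (cv2) and the standard library are available. Lean on these libraries where they do the work, as an engineer would, in place of code of your own. Each camera call takes 0.05 s, during which the arm holds its last target. There are 200 camera calls.

## Working session

There is one attempt and no reset: what is moved stays moved. The work goes in short steps, Python scripts to look and compute and a shell command to move; the robot and the scene stay as the last step left them, time stands still between calls to the robot, and variables do not carry over. Pictures are saved under pics/ and viewed, at most 10 in all, crops included, and the job is handed in when it is done.

```bash
ls; mkdir -p pics; cat > h.py <<'E'
import numpy as np, cv2
from workcell import ctrl
def grab(n):
    o=ctrl.observe(); f=ctrl.grab_frame(n); f['o']=o
    return f
def save(f,p): cv2.imwrite(p,cv2.cvtColor(f['img'],cv2.COLOR_RGB2BGR))
def pts(f):
    h,w=f['depth'].shape; F=h/2/np.tan(np.radians(f['vertical_fov'])/2)
    v,u=np.mgrid[:h,:w]; d=f['depth']
    P=np.stack([(u-f['cx'])/F*d,(v-f['cy'])/F*d,d],-1)
    T=np.array(f['pose']); return P@T[:3,:3].T+T[:3,3]
E
python3 - <<'E'
from h import *
for n in('scene','top'):
    f=grab(n); save(f,f'pics/{n}0.png'); np.savez(f'{n}0.npz',img=f['img'],P=pts(f),d=f['depth'])
    print(n,f['vertical_fov'],f['cx'],f['cy'],np.round(f['pose'],3).tolist())
o=ctrl.observe();print(o['clock'],o['position'],o['orientation'],o['finger_gap'])
E
```

```text
pics
scene 57.17109848380955 253.77055742778708 191.25266669077195 [[-0.819, 0.417, -0.394, 0.936], [0.574, 0.607, -0.55, 0.618], [0.01, -0.676, -0.737, 0.951], [0.0, 0.0, 0.0, 1.0]]
top 49.51247821860926 261.0220833545169 187.24151026522247 [[0.018, -0.982, 0.189, 0.248], [-1.0, -0.016, 0.015, -0.033], [-0.012, -0.189, -0.982, 1.306], [0.0, 0.0, 0.0, 1.0]]
0.1 [0.1363565  0.5323541  0.22143549] [-2.04373053e-04  1.25076857e-01  9.92146570e-01 -9.60530529e-04] 0.9960679243252527
```

View pics/top0.png

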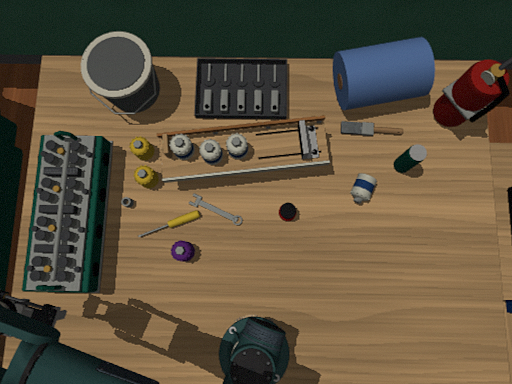

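View pics/scene0.png

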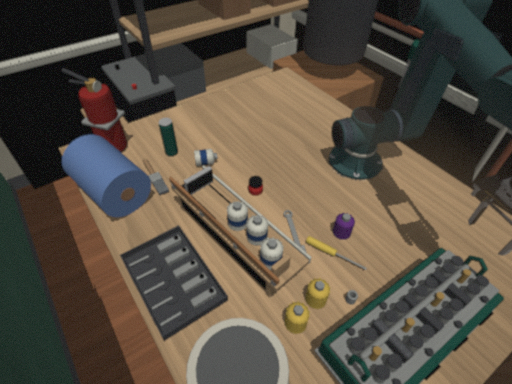

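The top view shows the shelf spanning (162,120)-(330,180) with three standing filters at (180,145), (210,150) and (237,145). The end board is at the left and the chock at (310,140). The loose filter is at (364,187), nut end towards the bottom of the picture, and the spray can at (410,158). The purple and yellow ones are decoys.

```bash
python3 - <<'E'
from h import *
for n in('top','scene'):
    z=np.load(n+'0.npz'); P=z['P']; img=z['img']; Z=P[...,2]
    R=(P[...,0]>.35)&(P[...,0]<.8)&(abs(P[...,1])<.45)
    hsv=cv2.cvtColor(img,cv2.COLOR_RGB2HSV)
    # shelf: board top
    m=R&(Z>.094)&(Z<.112)&(P[...,1]>-.3)&(P[...,1]<.35)
    m=cv2.morphologyEx(m.astype(np.uint8),cv2.MORPH_OPEN,np.ones((2,2)))
    q=P[m>0][:,:2].astype(np.float32); r=cv2.minAreaRect(q); print(n,'shelf',len(q),r, cv2.boxPoints(r).round(3).tolist())
    # rail top
    m=R&(Z>.133)&(Z<.145)&(P[...,0]>.5)
    c,l,s,ce=cv2.connectedComponentsWithStats(m.astype(np.uint8),connectivity=8)
    for i in range(1,c):
        if s[i,4]>12:
            q=P[l==i]; d=cv2.fitLine(q[:,:2].astype(np.float32),cv2.DIST_HUBER,0,.01,.01).ravel(); print(' z.139',s[i,4],q.mean(0).round(3),d.round(3),q.min(0).round(3),q.max(0).round(3))
    m=R&(Z>.150)&(Z<.2)
    c,l,s,ce=cv2.connectedComponentsWithStats(m.astype(np.uint8),connectivity=8)
    for i in range(1,c):
        if s[i,4]>12:
            q=P[l==i]; t=q[q[:,2]>q[:,2].max()-.008]; print(' tall',s[i,4],q.mean(0).round(3),ce[i].round(),'top',t.mean(0).round(4),len(t))
    m=(Z>.02)&(Z<.075)&(P[...,1]<-.1)&(P[...,1]>-.4)&(P[...,0]>.35)&(P[...,0]<.62)
    c,l,s,ce=cv2.connectedComponentsWithStats(m.astype(np.uint8),connectivity=8)
    for i in range(1,c):
        if s[i,4]>25:
            q=P[l==i]; print(' low',s[i,4],ce[i].round(),cv2.minAreaRect(q[:,:2].astype(np.float32)),q[:,2].max(), q[np.argsort(q[:,2])[-20:]].mean(0).round(3))
            h=hsv[l==i]; b=(h[:,0]>95)&(h[:,0]<130)&(h[:,1]>100); print('  blue',b.sum(),q[b].mean(0).round(3) if b.any() else'')
E
```

```text
top shelf 5467 ((0.6507376432418823, 0.07515335083007812), (0.6029559373855591, 0.5757694840431213), 58.71110534667969) [[0.24799999594688416, -0.032999999821186066], [0.7400000095367432, -0.3319999873638153], [1.0529999732971191, 0.18299999833106995], [0.5609999895095825, 0.4819999933242798]]
 z.139 72 [0.753 0.372 0.139] [ 0.459 -0.888  0.747  0.379] [0.73  0.326 0.133] [0.799 0.443 0.145]
 z.139 258 [ 0.768 -0.352  0.14 ] [ 0.178 -0.984  0.764 -0.339] [ 0.745 -0.45   0.133] [ 0.799 -0.26   0.145]
 z.139 584 [0.656 0.044 0.139] [ 0.125 -0.992  0.656  0.044] [ 0.621 -0.2    0.133] [0.691 0.293 0.145]
 z.139 22 [0.587 0.256 0.138] [0.992 0.124 0.596 0.256] [0.564 0.252 0.133] [0.62  0.263 0.145]
 z.139 32 [ 0.571 -0.441  0.14 ] [ 0.97   0.241  0.572 -0.441] [ 0.554 -0.45   0.134] [ 0.597 -0.436  0.145]
 z.139 17 [0.564 0.208 0.139] [ 0.39  -0.921  0.564  0.205] [0.559 0.194 0.133] [0.571 0.229 0.145]
 z.139 25 [0.552 0.125 0.139] [ 0.266 -0.964  0.552  0.125] [0.545 0.102 0.133] [0.568 0.155 0.145]
 tall 1039 [0.764 0.391 0.179] [123.  84.] top [0.7725 0.3997 0.1828] 471
 tall 672 [ 
[... 2224 characters left out ...]
 [0.5973 0.0618 0.1844] 50
 tall 354 [0.584 0.143 0.169] [257. 225.] top [0.5789 0.1369 0.1846] 56
 tall 404 [0.597 0.228 0.17 ] [271. 249.] top [0.5938 0.2223 0.1847] 63
 tall 133 [0.597 0.268 0.156] [280. 263.] top [0.5964 0.2676 0.1566] 121
 tall 1608 [0.768 0.399 0.18 ] [256. 340.] top [0.7694 0.4004 0.1806] 1492
 low 298 [204. 157.] ((0.495895653963089, -0.3199019432067871), (0.05642436072230339, 0.0857570469379425), 67.33518981933594) 0.0630103185674794 [ 0.501 -0.323  0.061]
  blue 61 [ 0.509 -0.31   0.048]
 low 32 [253. 178.] ((0.41967543959617615, -0.10898235440254211), (0.016704751178622246, 0.0414760448038578), 88.30879974365234) 0.05834170112087167 [ 0.422 -0.107  0.055]
  blue 0
```

```bash
cat >> h.py <<'E'
from scipy.spatial.transform import Rotation as Rn
TH=.127; O=np.array([.5985,.040])   # shelf yaw, origin (mean of cameras)
def sh(p): # world->shelf
    c,s=np.cos(TH),np.sin(TH); d=np.asarray(p)[...,:2]-O
    return np.stack([d[...,0]*c+d[...,1]*s,-d[...,0]*s+d[...,1]*c],-1)
def wo(x,y):
    c,s=np.cos(TH),np.sin(TH); return O+np.array([c*x-s*y,s*x+c*y])
def Rdown(yaw): # tool z down, tool y along world yaw
    y=np.array([np.cos(yaw),np.sin(yaw),0]); z=np.array([0,0,-1.]); return np.stack([np.cross(y,z),y,z],1)
def cur():
    o=ctrl.observe(); q=o['orientation']; return np.array(o['position']),Rn.from_quat([q[1],q[2],q[3],q[0]]).as_matrix(),o
def plan(*way):
    """way: (pos,R) targets in turn; prints calls"""
    p,R,o=cur(); print('at',p.round(4),'t',round(o['clock'],2))
    for tp,tR in way:
        tR=R if tR is None else tR
        dp=np.array(tp)-p; rv=Rn.from_matrix(R.T@tR).as_rotvec()
        n=int(max(1,np.ceil(np.linalg.norm(dp)/.115-.02),np.ceil(np.degrees(np.linalg.norm(rv))/29.9)))
        for i in range(n):
            d=R.T@(dp/n)/.12; r=rv/n/np.radians(30)
            k=max(np.linalg.norm(dp)/n/.055,np.degrees(np.linalg.norm(rv))/n/10)
            print('  ',d.round(3).tolist(),r.round(3).tolist(),'rows %.1f'%k)
            R=R@Rn.from_rotvec(rv/n).as_matrix(); p=p+dp/n
        R=tR
E
python3 - <<'E'
from h import *
for n in('top','scene'):
    P=np.load(n+'0.npz')['P']
    for nm,q in dict(top=[(.5894,.2169),(.5756,.1314),(.5934,.0571)],scene=[(.5938,.2223),(.5789,.1369),(.5973,.0618)])[n:=n] and [] or []: pass
print('top',sh([(.5894,.2169),(.5756,.1314),(.5934,.0571),(.592,.262),(.656,.0455)]).round(3).tolist())
print('scene',sh([(.5938,.2223),(.5789,.1369),(.5973,.0618),(.5965,.2676)]).round(3).tolist())
p,R,o=cur(); print(R.round(3).tolist())
plan(([.591,.219,.27],Rdown(TH)))
E
```

```text
top [[0.013, 0.177], [-0.011, 0.094], [-0.003, 0.018], [0.022, 0.221], [0.058, -0.002]]
scene [[0.018, 0.181], [-0.007, 0.099], [0.002, 0.022], [0.027, 0.226]]
[[-0.969, 0.248, -0.001], [0.248, 0.969, -0.002], [0.0, -0.002, -1.0]]
at [0.1364 0.5324 0.2214] t 0.1
   [-0.864, -0.318, -0.08] [-0.001, 0.0, 0.456] rows 2.0
   [-0.914, -0.105, -0.081] [-0.001, 0.0, 0.456] rows 2.0
   [-0.913, 0.114, -0.081] [-0.001, 0.0, 0.456] rows 2.0
   [-0.86, 0.327, -0.081] [-0.001, 0.0, 0.456] rows 2.0
   [-0.759, 0.521, -0.081] [-0.001, 0.0, 0.456] rows 2.0
```

```bash

python3 -m inch '{"delta_pos":[[-0.43,-0.16,-0.08],[-0.864,-0.318,-0.08]],"rot":[[0,0,0.23],[0,0,0.456]]}' 1
python3 -m inch '{"delta_pos":[[-0.45,-0.05,-0.04],[-0.914,-0.105,-0.081]],"rot":[[0,0,0.23],[0,0,0.456]]}'
python3 -m inch '{"delta_pos":[[-0.45,0.057,-0.04],[-0.913,0.114,-0.081]],"rot":[[0,0,0.23],[0,0,0.456]]}'
python3 -m inch '{"delta_pos":[[-0.43,0.163,-0.04],[-0.86,0.327,-0.081]],"rot":[[0,0,0.23],[0,0,0.456]]}'
python3 -m inch '{"delta_pos":[[-0.38,0.26,-0.04],[-0.759,0.521,-0.081],[-0.759,0.521,-0.081]],"rot":[[0,0,0.23],[0,0,0.456],[0,0,0.456]]}'
python3 - <<'E'
from h import *
plan(([.591,.219,.27],Rdown(TH)))
f=grab('wrist'); save(f,'pics/w1.png'); print(f['vertical_fov'],f['cx'],f['cy'],np.round(f['hand_eye'],3).tolist())
E
```

```text
clock: 0.35
position: [0.228, 0.4697, 0.2323]
orientation: [0.0, 0.243, 0.97, 0.0]
wrist_force: [0.5, 1.6, -0.2]
finger_gap: 0.999
finger_force: 0.0
clock: 0.6
position: [0.3193, 0.4062, 0.2413]
orientation: [-0.0, 0.358, 0.934, -0.0]
wrist_force: [0.5, 0.7, 0.6]
finger_gap: 0.999
finger_force: 0.0
clock: 0.85
position: [0.4103, 0.3434, 0.2512]
orientation: [-0.0, 0.467, 0.884, -0.0]
wrist_force: [0.3, -0.0, 1.1]
finger_gap: 1.002
finger_force: 0.0
clock: 1.1
position: [0.5012, 0.2807, 0.2608]
orientation: [-0.0, 0.569, 0.823, -0.0]
wrist_force: [0.6, 0.4, 0.2]
finger_gap: 0.994
finger_force: 0.0
clock: 1.48
position: [0.5933, 0.2163, 0.2689]
orientation: [-0.0, 0.663, 0.749, -0.001]
wrist_force: [-0.3, 1.7, -0.6]
finger_gap: 1.0
finger_force: 0.0
at [0.5933 0.2163 0.2689] t 1.48
   [0.025, -0.017, -0.009] [-0.004, 0.002, -0.012] rows 0.1
65.70646984690485 254.40508322114263 192.6265529074148 [[0.0, -0.959, -0.284, 0.082], [1.0, 0.001, -0.001, 0.0], [0.001, -0.284, 0.959, -0.162], [0.0, 0.0, 0.0, 1.0]]
```

View pics/w1.png

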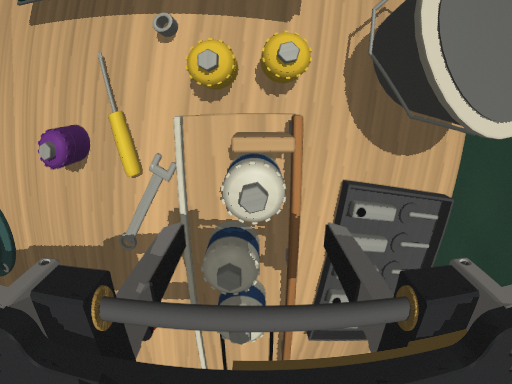

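The wrist view shows the left filter's nut at (254,198), the next two at (230,275) and (240,325), the end board at (265,145) and the rail along x≈293. I'll measure these from the wrist depth.

```bash
cat >> h.py <<'E'
def wpts(f):
    h,w=f['depth'].shape; F=h/2/np.tan(np.radians(f['vertical_fov'])/2)
    v,u=np.mgrid[:h,:w].astype(float); x=u-f['cx'];y=v-f['cy']; r=np.hypot(x,y)+1e-9; t=np.tan(r/F)
    d=f['depth']; P=np.stack([x/r*t*d,y/r*t*d,d],-1); T=np.array(f['hand_eye'])
    P=P@T[:3,:3].T+T[:3,3]; q=f['o']['orientation']; R=Rn.from_quat([q[1],q[2],q[3],q[0]]).as_matrix()
    return P@R.T+np.array(f['o']['position'])
def wmeas(f):
    P=wpts(f); Z=P[...,2]
    def comps(lo,hi,mn,nm,sel=True):
        c,l,s,ce=cv2.connectedComponentsWithStats(((Z>lo)&(Z<hi)&sel&(f['depth']>.05)&(P[...,0]>.4)&(P[...,0]<.72)&(P[...,1]<.33)).astype(np.uint8))
        for i in range(1,c):
            if s[i,4]>mn:
                q=P[l==i]; e=sh(q); mid=(e.min(0)+e.max(0))/2
                print(nm,s[i,4],ce[i].round(),'w',q.mean(0).round(4),'shelf mean',sh(q.mean(0)).round(4),'mid',mid.round(4),'ext',e.min(0).round(4),e.max(0).round(4))
                if nm=='rail': print('   line',cv2.fitLine(q[:,:2].astype(np.float32),cv2.DIST_HUBER,0,.01,.01).ravel().round(4))
    comps(.180,.192,150,'nut'); comps(.166,.178,150,'cantop'); comps(.136,.143,300,'rail'); comps(.154,.1625,100,'board')
    return P
E
python3 - <<'E'
from h import *
f=grab('wrist'); wmeas(f)
E
```

```text
nut 617 [255. 200.] w [0.5915 0.2198 0.1851] shelf mean [0.0158 0.1793] mid [0.0155 0.1785] ext [0.0028 0.1659] [0.0283 0.191 ]
nut 437 [230. 280.] w [0.5775 0.1349 0.1851] shelf mean [-0.0088  0.0968] mid [-0.0093  0.0951] ext [-0.0208  0.0819] [0.0022 0.1083]
nut 245 [240. 337.] w [0.5956 0.0582 0.1854] shelf mean [-0.0006  0.0184] mid [-0.0006  0.0169] ext [-0.0123  0.0061] [0.0112 0.0278]
cantop 2148 [255. 193.] w [0.5911 0.222  0.1699] shelf mean [0.0157 0.1814] mid [0.0158 0.1785] ext [-0.014   0.1482] [0.0456 0.2087]
cantop 1529 [232. 268.] w [0.5778 0.1392 0.17  ] shelf mean [-0.008  0.101] mid [-0.0088  0.0945] ext [-0.0386  0.0639] [0.021  0.1252]
rail 1628 [296. 210.] w [0.6387 0.196  0.1389] shelf mean [0.0596 0.1496] mid [0.06   0.1392] ext [0.0544 0.0288] [0.0655 0.2497]
   line [ 0.126  -0.992   0.6387  0.196 ]
board 953 [265. 146.] w [0.595  0.2643 0.1571] shelf mean [0.0249 0.2229] mid [0.025  0.2224] ext [-0.0046  0.2152] [0.0547 0.2296]
board 123 [254. 166.] w [0.5874 0.2448 0.159 ] shelf mean [0.015  0.2046] mid [0.0149 0.2018] ext [-0.0098  0.1949] [0.0396 0.2087]
board 211 [234. 248.] w [0.5778 0.1573 0.1586] shelf mean [-0.0057  0.119 ] mid [-0.0083  0.1153] ext [-0.0366  0.1047] [0.02   0.1258]
```

```bash
python3 - <<'E'
from h import *
plan(([*wo(.0156,.1785),.27],Rdown(TH)),([*wo(.0156,.1785),.163],Rdown(TH)))
print(sh(cur()[0]))
E
```

```text
at [0.5908 0.2191 0.2699] t 1.57
   [-0.001, 0.005, -0.001] [-0.004, -0.001, -0.002] rows 0.0
   [0.0, 0.0, 0.892] [0.0, 0.0, 0.0] rows 1.9
[0.01503887 0.17861629]
```

```bash

python3 -m inch '{"delta_pos":[[0,0.005,0.4],[0,0.005,0.8],[0,0.005,0.89],[0,0.005,0.89]],"rot":[[0,0,0],[0,0,0],[0,0,0],[0,0,0]]}' 1
python3 -m inch '{"delta_pos":[[0,0,0],[0,0,0],[0,0,0]],"rot":[[0,0,0],[0,0,0],[0,0,0]]}' 0
python3 -m inch '{"delta_pos":[[0,0,0],[0,0,-0.025],[0.015,0.035,-0.025],[0.037,0.07,-0.025],[0.037,0.07,-0.025]],"rot":[[0,0,0],[0,0,0],[0,0,0],[0,0,0],[0,0,0]]}' 0
python3 -c "
from h import *;p,R,o=cur();print(sh(p),p,o['wrist_force'],o['finger_gap']*94)"
```

```text
clock: 2.08
position: [0.5908, 0.2202, 0.1646]
orientation: [-0.0, 0.66, 0.751, -0.0]
wrist_force: [1.5, -1.5, 0.6]
finger_gap: 0.998
finger_force: 0.0
clock: 2.45
position: [0.5922, 0.2194, 0.1656]
orientation: [0.001, 0.661, 0.75, 0.001]
wrist_force: [0.1, -0.1, -1.2]
finger_gap: 0.716
finger_force: 0.0
clock: 3.08
position: [0.5994, 0.225, 0.1665]
orientation: [-0.0, 0.661, 0.75, -0.0]
wrist_force: [-0.3, 0.2, -3.4]
finger_gap: 0.654
finger_force: 30.0
[0.02428047 0.1834103 ] [0.59935438 0.22500851 0.16647109] [-0.34658129  0.16991009 -3.44554695] 61.50744231826293
```

```bash

python3 -m inch '{"delta_pos":[[0,0.01,0],[0,0.01,0]],"rot":[[0,0,0],[0,0,0]]}' 0
python3 -m inch '{"delta_pos":[[0,0.008,0.015],[0,0.008,0.025],[0,0.008,0.027]],"rot":[[0,0,0],[0,0,0],[0,0,0]]}' 0
python3 -c "
from h import *;p,R,o=cur();print(sh(p),p,o['wrist_force'],o['finger_gap']*94)"
```

```text
clock: 3.32
position: [0.5995, 0.225, 0.1665]
orientation: [-0.001, 0.661, 0.75, -0.001]
wrist_force: [-4.1, 0.2, -2.5]
finger_gap: 0.655
finger_force: 30.0
clock: 3.7
position: [0.5996, 0.225, 0.1652]
orientation: [-0.001, 0.661, 0.75, -0.001]
wrist_force: [-9.1, -1.4, 4.4]
finger_gap: 0.652
finger_force: 30.0
[0.0244865  0.18335937] [0.5995652  0.22498409 0.1651595 ] [-9.08741548 -1.39528686  4.43786033] 61.25704311017108
```

```bash

python3 -m inch '{"delta_pos":[[0,0,0],[0,0,0],[0,-0.01,0],[0,-0.01,-0.4],[0,-0.01,-0.45]],"rot":[[0,0,0],[0,0,0],[0,0,0],[0,0,0],[0,0,0]]}' 1
python3 -m inch '{"delta_pos":[[-0.37,-0.14,0],[-0.74,-0.28,0],[-0.74,-0.28,0],[-0.74,-0.28,0]],"rot":[[0,0,0],[0,0,0],[0,0,0],[0,0,0]]}' 1
python3 - <<'E'
from h import *
print(sh(cur()[0]))
f=grab('wrist'); wmeas(f)
plan(([*wo(-.009,.095),.164],Rdown(TH)))
E
```

```text
clock: 4.32
position: [0.6024, 0.2254, 0.2228]
orientation: [0.003, 0.661, 0.75, 0.004]
wrist_force: [0.6, 0.8, 0.6]
finger_gap: 0.999
finger_force: 0.0
clock: 4.82
position: [0.5783, 0.133, 0.2176]
orientation: [-0.0, 0.661, 0.75, 0.0]
wrist_force: [-0.2, 0.3, 0.0]
finger_gap: 1.001
finger_force: 0.0
[-0.00822585  0.09475822]
nut 1077 [303.  98.] w [0.5987 0.2241 0.1851] shelf mean [0.0235 0.1826] mid [0.0239 0.1829] ext [0.011  0.1701] [0.0367 0.1957]
nut 928 [254. 223.] w [0.5777 0.1342 0.1851] shelf mean [-0.0087  0.0961] mid [-0.0088  0.0952] ext [-0.0206  0.0821] [0.003  0.1082]
nut 197 [264. 301.] w [0.5945 0.0668 0.1837] shelf mean [-0.0006  0.0271] mid [-0.0013  0.0269] ext [-0.0128  0.0227] [0.0102 0.0311]
cantop 3619 [298.  99.] w [0.5976 0.2238 0.1699] shelf mean [0.0224 0.1824] mid [0.0241 0.1829] ext [-0.0057  0.1529] [0.0539 0.2129]
cantop 3092 [254. 212.] w [0.577  0.1371 0.1699] shelf mean [-0.009   0.0991] mid [-0.0089  0.0949] ext [-0.0394  0.0652] [0.0216 0.1247]
cantop 1637 [263. 288.] w [0.5939 0.0703 0.1701] shelf mean [-0.0008  0.0307] mid [-0.0005  0.0295] ex
[... 174 characters left out ...]
[ 0.1231 -0.9924  0.639   0.1945]
rail 487 [324. 278.] w [0.6547 0.0657 0.1389] shelf mean [0.059  0.0184] mid [0.06   0.0199] ext [ 0.0545 -0.0134] [0.0655 0.0531]
   line [ 0.1801 -0.9836  0.6544  0.0655]
board 1464 [298.  48.] w [0.5943 0.2632 0.157 ] shelf mean [0.0241 0.222 ] mid [0.0249 0.2216] ext [-0.0048  0.2131] [0.0546 0.23  ]
board 222 [255. 181.] w [0.5755 0.1583 0.159 ] shelf mean [-0.0079  0.1203] mid [-0.0079  0.1165] ext [-0.0342  0.1077] [0.0184 0.1253]
board 346 [262. 270.] w [0.5911 0.0814 0.1586] shelf mean [-0.0021  0.042 ] mid [-0.0012  0.0358] ext [-0.0302  0.0231] [0.0279 0.0484]
at [0.5784 0.1334 0.2176] t 4.88
   [-0.002, -0.007, 0.447] [0.0, -0.001, -0.0] rows 1.0
```

```bash

python3 -m inch '{"delta_pos":[[0,-0.005,0.25],[0,-0.005,0.447],[0,-0.005,0.447]],"rot":[[0,0,0],[0,0,0],[0,0,0]]}' 1
python3 -m inch '{"delta_pos":[[0,0,0],[0,0,0],[0,0,0],[0,0,0],[0,0,0]],"rot":[[0,0,0],[0,0,0],[0,0,0],[0,0,0],[0,0,0]]}' 0
python3 -m inch '{"delta_pos":[[0,0,-0.025],[0.1,0.14,-0.025],[0.205,0.26,-0.025],[0.205,0.285,-0.025],[0.205,0.285,-0.025]],"rot":[[0,0,0],[0,0,0],[0,0,0],[0,0,0],[0,0,0]]}' 0
python3 -c "
from h import *;p,R,o=cur();print(sh(p),p,o['wrist_force'],o['finger_gap']*94)"
```

```text
clock: 5.25
position: [0.5763, 0.1336, 0.1614]
orientation: [-0.002, 0.66, 0.751, -0.002]
wrist_force: [-0.2, 0.0, 0.3]
finger_gap: 0.999
finger_force: 0.0
clock: 5.88
position: [0.5779, 0.1326, 0.1652]
orientation: [0.0, 0.661, 0.75, 0.001]
wrist_force: [0.4, 0.7, 3.5]
finger_gap: 0.657
finger_force: 30.0
clock: 6.5
position: [0.6076, 0.161, 0.1663]
orientation: [-0.001, 0.661, 0.75, -0.001]
wrist_force: [-1.0, 0.5, -2.7]
finger_gap: 0.655
finger_force: 30.0
[0.02436421 0.11882345] [0.60761795 0.16095243 0.1663025 ] [-1.00001615  0.47440688 -2.74903694] 61.56749189906341
```

Just touching; press a little, nudge towards the neighbour, lower, release, then go over to the third.

```bash

python3 -m inch '{"delta_pos":[[0.008,0.012,0],[0.008,0.015,0.015],[0.008,0.015,0.026],[0.008,0.015,0.026]],"rot":[[0,0,0],[0,0,0],[0,0,0],[0,0,0]]}' 0
python3 -m inch '{"delta_pos":[[0,0,0],[0,0,0],[0,-0.01,0],[0,-0.01,-0.4],[0,-0.01,-0.45]],"rot":[[0,0,0],[0,0,0],[0,0,0],[0,0,0],[0,0,0]]}' 1
python3 -m inch '{"delta_pos":[[-0.43,-0.1,0],[-0.86,-0.2,0],[-0.86,-0.2,0],[-0.86,-0.2,0]],"rot":[[0,0,0],[0,0,0],[0,0,0],[0,0,0]]}' 1
python3 - <<'E'
from h import *
print(sh(cur()[0]))
f=grab('wrist'); wmeas(f)
plan(([*wo(-.0007,.0172),.164],Rdown(TH)))
E
```

```text
clock: 7.0
position: [0.6077, 0.1613, 0.1653]
orientation: [-0.001, 0.661, 0.75, -0.002]
wrist_force: [-8.0, -2.4, 4.6]
finger_gap: 0.656
finger_force: 30.0
clock: 7.62
position: [0.6109, 0.1626, 0.2229]
orientation: [0.003, 0.661, 0.75, 0.003]
wrist_force: [-0.8, -0.3, 0.3]
finger_gap: 0.997
finger_force: 0.0
clock: 8.12
position: [0.5981, 0.0571, 0.2177]
orientation: [-0.0, 0.661, 0.75, 0.0]
wrist_force: [-0.4, 0.5, -0.0]
finger_gap: 1.002
finger_force: 0.0
[0.00174603 0.01704431]
nut 1088 [288.  76.] w [0.6069 0.1611 0.1851] shelf mean [0.0237 0.1191] mid [0.0239 0.1193] ext [0.0124 0.1063] [0.0355 0.1324]
nut 926 [251. 223.] w [0.5955 0.0588 0.1851] shelf mean [-0.0005  0.0191] mid [-0.0007  0.018 ] ext [-0.0128  0.0047] [0.0114 0.0312]
cantop 1736 [286.  14.] w [0.6011 0.2091 0.1699] shelf mean [0.024  0.1674] mid [0.0255 0.1674] ext [-0.0028  0.1532] [0.0537 0.1815]
cantop 3651 [284.  80.] w [0.606  0.1603 0.1699] shelf mean [0.0227 0.1184] mid [0.0244 0.1195] ext [-0.0056  0.0896] [0.0545 0.1494]
cantop 3103 [252. 211.] w [0.5954 0.0616 0.17  ] shelf mean [-0.0004  0.0218] mid
[... 207 characters left out ...]
0.9923  0.6504  0.104 ]
rail 371 [251. 356.] w [ 0.6174 -0.1266  0.1396] shelf mean [-0.0024 -0.1677] mid [-0.0015 -0.168 ] ext [-0.0512 -0.17  ] [ 0.0482 -0.1661]
   line [ 0.9921  0.1257  0.6174 -0.1266]
board 252 [277.  29.] w [0.5964 0.1994 0.1587] shelf mean [0.0181 0.1584] mid [0.0211 0.1632] ext [-0.0053  0.1522] [0.0476 0.1742]
board 216 [253. 180.] w [0.5938 0.0828 0.1587] shelf mean [0.0007 0.0431] mid [0.0002 0.0389] ext [-0.0271  0.0295] [0.0275 0.0483]
board 113 [219. 367.] w [ 0.5829 -0.1311  0.1575] shelf mean [-0.0372 -0.1678] mid [-0.0374 -0.1676] ext [-0.0515 -0.1696] [-0.0233 -0.1655]
at [0.5981 0.0577 0.2177] t 8.18
   [-0.004, -0.021, 0.448] [-0.0, -0.002, -0.0] rows 1.0
```

```bash

python3 -m inch '{"delta_pos":[[0,-0.02,0.25],[0,-0.02,0.447],[0,-0.02,0.447]],"rot":[[0,0,0],[0,0,0],[0,0,0]]}' 1
python3 -m inch '{"delta_pos":[[0,0,0],[0,0,0],[0,0,0],[0,0,0],[0,0,0]],"rot":[[0,0,0],[0,0,0],[0,0,0],[0,0,0],[0,0,0]]}' 0
python3 -m inch '{"delta_pos":[[0,0,-0.025],[0.15,0.12,-0.025],[0.3,0.2,-0.025],[0.32,0.22,-0.025],[0.32,0.22,-0.025]],"rot":[[0,0,0],[0,0,0],[0,0,0],[0,0,0],[0,0,0]]}' 0
python3 -m inch '{"delta_pos":[[0,0.012,0],[0,0.015,0.015],[0,0.015,0.026],[0,0.015,0.026]],"rot":[[0,0,0],[0,0,0],[0,0,0],[0,0,0]]}' 0
```

```text
clock: 8.55
position: [0.5943, 0.0581, 0.1617]
orientation: [-0.002, 0.66, 0.751, -0.002]
wrist_force: [-0.3, -0.7, -0.0]
finger_gap: 1.001
finger_force: 0.0
clock: 9.18
position: [0.596, 0.0566, 0.1653]
orientation: [0.0, 0.661, 0.75, 0.001]
wrist_force: [0.3, 0.9, 2.9]
finger_gap: 0.655
finger_force: 30.0
clock: 9.8
position: [0.6156, 0.0993, 0.1664]
orientation: [-0.002, 0.66, 0.751, -0.001]
wrist_force: [-4.8, 1.0, -3.0]
finger_gap: 0.659
finger_force: 30.0
clock: 10.3
position: [0.6158, 0.0989, 0.1656]
orientation: [-0.003, 0.661, 0.751, -0.002]
wrist_force: [-10.1, 1.1, 4.8]
finger_gap: 0.654
finger_force: 30.0
```

```bash

python3 -m inch '{"delta_pos":[[0,0,0],[0,0,0],[0,-0.01,0],[0,-0.01,-0.45],[0,-0.01,-0.9]],"rot":[[0,0,0],[0,0,0],[0,0,0],[0,0,0],[0,0,0]]}' 1
python3 - <<'E'
from h import *
plan(([.43,-.28,.29],Rdown(np.radians(65))))
E
```

```text
clock: 10.92
position: [0.6176, 0.0979, 0.2727]
orientation: [-0.0, 0.661, 0.75, -0.0]
wrist_force: [1.5, -0.4, 0.8]
finger_gap: 0.998
finger_force: 0.0
at [0.6176 0.0979 0.2727] t 10.93
   [-0.732, -0.487, -0.036] [-0.0, -0.0, -0.482] rows 1.9
   [-0.587, -0.654, -0.036] [-0.0, -0.0, -0.482] rows 1.9
   [-0.406, -0.78, -0.036] [-0.0, -0.0, -0.482] rows 1.9
   [-0.198, -0.856, -0.036] [-0.0, -0.0, -0.482] rows 1.9
```

```bash

python3 -m inch '{"delta_pos":[[-0.366,-0.244,-0.036],[-0.732,-0.487,-0.036]],"rot":[[0,0,-0.24],[0,0,-0.482]]}' 1
python3 -m inch '{"delta_pos":[[-0.29,-0.327,-0.02],[-0.587,-0.654,-0.036]],"rot":[[0,0,-0.24],[0,0,-0.482]]}'
python3 -m inch '{"delta_pos":[[-0.2,-0.39,-0.02],[-0.406,-0.78,-0.036]],"rot":[[0,0,-0.24],[0,0,-0.482]]}'
python3 -m inch '{"delta_pos":[[-0.1,-0.43,-0.02],[-0.198,-0.856,-0.036],[-0.198,-0.856,-0.036],[-0.198,-0.856,-0.036]],"rot":[[0,0,-0.24],[0,0,-0.482],[0,0,-0.482],[0,0,-0.482]]}'
python3 - <<'E'
from h import *
f=grab('wrist'); save(f,'pics/w2.png'); P=wpts(f); Z=P[...,2]
m=(Z>.008)&(Z<.08)&(P[...,0]>.4)&(P[...,0]<.57)&(P[...,1]<-.26)&(P[...,1]>-.40)&(f['depth']>.1)
c,l,s,ce=cv2.connectedComponentsWithStats(m.astype(np.uint8)); i=1+np.argmax(s[1:,4]); q=P[l==i]
print(s[i],ce[i],q.min(0),q.max(0)); np.save('q4.npy',q)
t=q[q[:,2]>.050]; print('can top line',len(t),t.mean(0),cv2.fitLine(t[:,:2].astype(np.float32),cv2.DIST_HUBER,0,.01,.01).ravel())
for z0 in(.015,.03,.045): print(z0,cv2.minAreaRect(q[q[:,2]>z0][:,:2].astype(np.float32)))
print(cur()[2]['clock'],cur()[2]['qpos'].round(2) if hasattr(cur()[2]['qpos'],'round') else cur()[2]['qpos'])
# ridge: highest y-offset per axial slice
for it in range(1):
    d=cv2.fitLine(t[:,:2].astype(np.float32),cv2.DIST_HUBER,0,.01,.01).ravel()[:2]
    if d[0]>0:d=-d
    print('yaw nut dir',np.degrees(np.arctan2(d[1],d[0])))
    s_=q[:,:2]@d; print('axial extents',s_.min(),s_.max(), 'can', s_[q[:,2]>.05].min(), s_[q[:,2]>.05].max())
E
```

```text
clock: 11.18
position: [0.5713, 0.0027, 0.2786]
orientation: [0.002, 0.559, 0.829, 0.001]
wrist_force: [0.6, -0.4, -0.1]
finger_gap: 1.003
finger_force: 0.0
clock: 11.42
position: [0.5234, -0.0925, 0.2815]
orientation: [0.001, 0.451, 0.893, 0.0]
wrist_force: [0.7, 0.0, 0.0]
finger_gap: 1.001
finger_force: 0.0
clock: 11.68
position: [0.4765, -0.1872, 0.2859]
orientation: [0.001, 0.335, 0.942, -0.0]
wrist_force: [0.5, -0.3, -0.3]
finger_gap: 1.001
finger_force: 0.0
clock: 12.18
position: [0.4305, -0.2799, 0.2898]
orientation: [0.0, 0.216, 0.976, 0.0]
wrist_force: [-0.1, 0.2, 0.3]
finger_gap: 1.004
finger_force: 0.0
[ 224  185   41   63 2214] [244.28771454 218.39250226] [ 0.44882328 -0.37173195  0.01086596] [ 0.54153585 -0.29026164  0.0628416 ]
can top line 1447 [ 0.49739048 -0.32950587  0.05710773] [ 0.91689634 -0.3991254   0.49739048 -0.32950586]
0.015 ((0.492054283618927, -0.3272385001182556), (0.06027337163686752, 0.08637437224388123), 65.30625915527344)
0.03 ((0.49213123321533203, -0.3272739052772522), (0.06027337163686752, 0.08620496839284897), 65.30625915527344)
0.045 ((0.49843794107437134, -0.3304116427898407), (0.05392104759812355, 0.07227053493261337), 65.5079345703125)
12.225 [-0.69  0.    1.33  0.    1.81 -1.82]
yaw nut dir 156.47649
axial extents -0.6253738149072229 -0.5386792223752304 can -0.6253738149072229 -0.5530305381573217
```

View pics/w2.png

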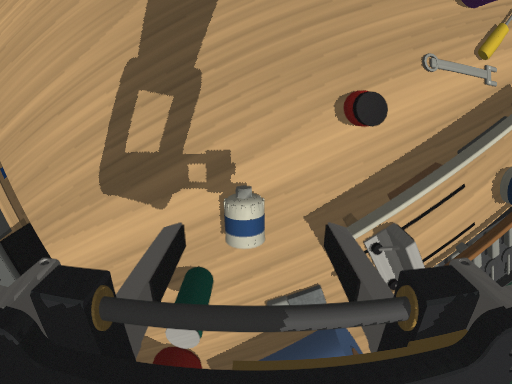

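The can lies at about (245,220) with its nut at (244,190), pointing towards the robot. There is clear space around it.

```bash
cat >> h.py <<'E'
def Rtilt(yaw_n,el): # nut-side azimuth yaw_n; tool z horizontal part along -n, el below horizontal (>90: past vertical)
    n=np.array([np.cos(yaw_n),np.sin(yaw_n),0]); z=-n*np.cos(el)-np.array([0,0,1])*np.sin(el)
    y=np.array([n[1],-n[0],0]); return np.stack([np.cross(y,z),y,z],1)
E
python3 - <<'E'
from h import *
a=np.radians(155.4); R=Rtilt(a,np.pi/4); print(R.round(2).tolist())
plan(([.4327,-.3002,.1003],R),([.497,-.3296,.0296],R))
E
```

```text
[[-0.64, 0.42, 0.64], [0.29, 0.91, -0.29], [-0.71, 0.0, -0.71]]
at [ 0.4307 -0.2793  0.2898] t 12.22
   [-0.044, -0.076, 0.789] [-0.002, -0.749, -0.005] rows 2.2
   [0.262, -0.076, 0.746] [-0.002, -0.749, -0.005] rows 2.2
   [-0.0, 0.0, 0.833] [0.0, 0.0, 0.0] rows 1.8
```

```bash

python3 -m inch '{"delta_pos":[[-0.015,-0.025,0.26],[-0.03,-0.05,0.53],[-0.044,-0.076,0.789]],"rot":[[0,-0.25,0],[0,-0.5,0],[0,-0.749,-0.005]]}' 1
python3 -m inch '{"delta_pos":[[0.09,-0.025,0.25],[0.18,-0.05,0.5],[0.262,-0.076,0.746],[0.262,-0.076,0.746],[0.262,-0.076,0.746]],"rot":[[0,-0.25,0],[0,-0.5,0],[0,-0.749,-0.005],[0,-0.749,-0.005],[0,-0.749,-0.005]]}' 1
python3 - <<'E'
from h import *
a=np.radians(155.4); R=Rtilt(a,np.pi/4)
plan(([.497,-.3296,.0296],R))
print(np.round(cur()[2]['qpos'],2))
E
```

```text
clock: 12.6
position: [0.4323, -0.2891, 0.1948]
orientation: [0.193, 0.209, 0.958, -0.042]
wrist_force: [-0.0, -0.5, -0.4]
finger_gap: 0.999
finger_force: 0.0
clock: 13.22
position: [0.434, -0.3022, 0.1042]
orientation: [0.375, 0.196, 0.902, -0.084]
wrist_force: [0.9, -0.3, 1.0]
finger_gap: 1.002
finger_force: 0.0
at [ 0.434  -0.3022  0.1042] t 13.22
   [0.038, 0.014, 0.844] [-0.006, 0.005, 0.005] rows 1.8
[-0.94 -0.37  2.21  0.59  0.66 -2.43]
```

```bash

python3 -m inch '{"delta_pos":[[0.01,0.005,0.3],[0.015,0.01,0.6],[0.02,0.01,0.84],[0.02,0.01,0.84]],"rot":[[0,0,0],[0,0,0],[0,0,0],[0,0,0]]}' 1
python3 - <<'E'
from h import *
a=np.radians(155.4); R=Rtilt(a,np.pi/4)
plan(([.497,-.3296,.0296],R))
print(np.round(cur()[2]['qpos'],2))
E
```

```text
clock: 13.72
position: [0.5013, -0.33, 0.0328]
orientation: [0.373, 0.196, 0.903, -0.084]
wrist_force: [0.3, -0.5, 0.0]
finger_gap: 0.997
finger_force: 0.0
at [ 0.5013 -0.33    0.0328] t 13.72
   [0.043, -0.012, -0.005] [-0.007, 0.0, 0.005] rows 0.1
[-0.83 -0.05  2.13  0.74  0.42 -2.56]
```

```bash

python3 -m inch '{"delta_pos":[[0,0,0],[0,0,0],[0,0,0],[0,0,0],[0,0,0]],"rot":[[0,0,0],[0,0,0],[0,0,0],[0,0,0],[0,0,0]]}' 0
python3 - <<'E'
from h import *
a=np.radians(155.4); p=cur()[0]
P1=np.array([.44,-.29,.12])
plan(([p[0]-.01,p[1],.12],None),(P1,Rtilt(a,np.pi/2)),(P1,Rtilt(a,np.radians(135))))
print(np.round(cur()[2]['qpos'],2))
E
```

```text
clock: 14.35
position: [0.4969, -0.3281, 0.0299]
orientation: [0.372, 0.198, 0.903, -0.084]
wrist_force: [-2.6, 2.4, 5.1]
finger_gap: 0.655
finger_force: 29.9
at [ 0.4969 -0.3281  0.0299] t 14.35
   [-0.475, -0.038, -0.586] [0.0, 0.0, 0.0] rows 1.6
   [0.173, 0.062, -0.172] [-0.005, 0.747, -0.002] rows 2.2
   [0.225, 0.063, -0.093] [-0.005, 0.747, -0.002] rows 2.2
   [0.0, 0.0, -0.0] [-0.0, 0.75, 0.0] rows 2.2
   [0.0, 0.0, 0.0] [-0.0, 0.75, 0.0] rows 2.2
[-0.83 -0.06  2.14  0.74  0.41 -2.57]
```

```bash

python3 -m inch '{"delta_pos":[[-0.16,-0.013,-0.2],[-0.32,-0.025,-0.4],[-0.475,-0.038,-0.586]],"rot":[[0,0.1,0],[0,0.35,0],[0,0.7,0]]}' 0
python3 - <<'E'
from h import *
a=np.radians(155.4); p=cur()[0]
P1=np.array([.44,-.29,.12])
plan((P1,Rtilt(a,np.pi/2)),(P1,Rtilt(a,np.radians(135))))
print(np.round(cur()[2]['qpos'],2))
E
```

```text
clock: 14.72
position: [0.4841, -0.3269, 0.1183]
orientation: [0.196, 0.211, 0.956, -0.045]
wrist_force: [1.9, 0.9, -2.3]
finger_gap: 0.654
finger_force: 29.9
at [ 0.4841 -0.3269  0.1183] t 14.72
   [0.42, 0.123, -0.196] [-0.009, 0.774, -0.01] rows 2.3
   [0.0, 0.0, 0.0] [-0.0, 0.75, 0.0] rows 2.2
   [0.0, 0.0, 0.0] [-0.0, 0.75, 0.0] rows 2.2
[-0.76 -0.06  1.79  0.14  1.04 -1.95]
```

```bash

python3 -m inch '{"delta_pos":[[0.14,0.04,-0.065],[0.28,0.08,-0.13],[0.42,0.123,-0.196]],"rot":[[0,0.26,0],[0,0.52,0],[-0.009,0.774,-0.01]]}' 0
python3 -m inch '{"delta_pos":[[0,0,0],[0,0,0],[0,0,0]],"rot":[[0,0.25,0],[0,0.5,0],[0,0.75,0]]}' 0
python3 -m inch '{"delta_pos":[[0,0,0],[0,0,0],[0,0,0],[0,0,0]],"rot":[[0,0.25,0],[0,0.5,0],[0,0.75,0],[0,0.75,0]]}' 0
python3 - <<'E'
from h import *
a=np.radians(155.4); p=cur()[0]
P1=np.array([.44,-.29,.044])
plan((P1,Rtilt(a,np.radians(135))))
print(np.round(cur()[2]['qpos'],2)); f=grab('scene'); save({'img':cv2.resize(f['img'][90:260,120:340],None,fx=3,fy=3)},'pics/s3.png')
E
```

```text
clock: 15.1
position: [0.4418, -0.2906, 0.12]
orientation: [0.002, 0.212, 0.977, -0.0]
wrist_force: [-0.7, -0.6, -2.8]
finger_gap: 0.652
finger_force: 29.9
clock: 15.48
position: [0.4425, -0.2912, 0.1197]
orientation: [-0.188, 0.208, 0.959, 0.041]
wrist_force: [-0.6, -1.0, -1.2]
finger_gap: 0.654
finger_force: 29.9
clock: 15.98
position: [0.4424, -0.2909, 0.1151]
orientation: [-0.373, 0.195, 0.904, 0.082]
wrist_force: [0.5, 0.2, -1.5]
finger_gap: 0.656
finger_force: 29.9
at [ 0.4424 -0.2909  0.1151] t 15.97
   [-0.403, -0.003, 0.435] [-0.001, 0.005, 0.006] rows 1.3
[-0.61  0.66  1.02 -0.16  2.23 -1.8 ]
```

View pics/s3.png

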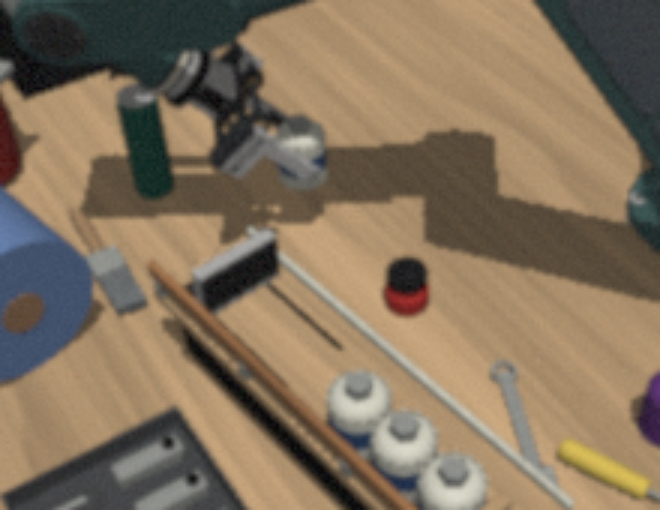

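The close-up shows the filter held upright at (300,150), nut up, over open bench, and the other three stand in the row. Lowering now.

```bash

python3 -m inch '{"delta_pos":[[-0.15,0,0.15],[-0.3,0,0.3],[-0.41,0,0.41],[-0.41,0,0.41]],"rot":[[0,0,0],[0,0,0],[0,0,0],[0,0,0]]}' 0
python3 -m inch '{"delta_pos":[[-0.018,0,0.018],[-0.018,0,0.018]],"rot":[[0,0,0],[0,0,0]]}' 0
python3 -m inch '{"delta_pos":[[-0.012,0,0.012],[-0.012,0,0.012]],"rot":[[0,0,0],[0,0,0]]}' 0
```

```text
clock: 16.52
position: [0.4423, -0.2909, 0.0503]
orientation: [-0.37, 0.196, 0.904, 0.081]
wrist_force: [-1.2, 0.9, -1.6]
finger_gap: 0.653
finger_force: 29.9
clock: 16.77
position: [0.4435, -0.2917, 0.0485]
orientation: [-0.369, 0.196, 0.905, 0.08]
wrist_force: [-0.4, -0.2, -2.2]
finger_gap: 0.652
finger_force: 29.9
clock: 17.02
position: [0.4432, -0.2914, 0.0456]
orientation: [-0.37, 0.196, 0.905, 0.08]
wrist_force: [0.2, 0.1, -1.7]
finger_gap: 0.653
finger_force: 29.9
```

```bash

python3 -m inch '{"delta_pos":[[-0.02,0,0.02],[-0.02,0,0.02]],"rot":[[0,0,0],[0,0,0]]}' 0
python3 -m inch '{"delta_pos":[[-0.012,0,0.012],[-0.012,0,0.012]],"rot":[[0,0,0],[0,0,0]]}' 0
python3 -m inch '{"delta_pos":[[-0.008,0,0.008],[-0.008,0,0.008]],"rot":[[0,0,0],[0,0,0]]}' 0
```

```text
clock: 17.27
position: [0.443, -0.2912, 0.0417]
orientation: [-0.37, 0.196, 0.904, 0.081]
wrist_force: [-0.2, 0.5, -1.7]
finger_gap: 0.653
finger_force: 29.9
clock: 17.52
position: [0.4431, -0.2913, 0.0399]
orientation: [-0.37, 0.196, 0.905, 0.08]
wrist_force: [0.5, 0.9, -1.2]
finger_gap: 0.655
finger_force: 29.9
clock: 17.77
position: [0.4433, -0.2914, 0.0391]
orientation: [-0.37, 0.196, 0.905, 0.08]
wrist_force: [0.8, -0.1, -0.6]
finger_gap: 0.655
finger_force: 29.9
```

```bash

python3 -m inch '{"delta_pos":[[-0.008,0,0.008],[-0.008,0,0.008]],"rot":[[0,0,0],[0,0,0]]}' 0
python3 -m inch '{"delta_pos":[[-0.008,0,0.008],[-0.008,0,0.008]],"rot":[[0,0,0],[0,0,0]]}' 0
```

```text
clock: 18.02
position: [0.4434, -0.2915, 0.0389]
orientation: [-0.37, 0.196, 0.905, 0.08]
wrist_force: [1.7, -0.2, 6.2]
finger_gap: 0.654
finger_force: 29.9
clock: 18.27
position: [0.4435, -0.2915, 0.0388]
orientation: [-0.37, 0.196, 0.905, 0.08]
wrist_force: [2.5, 0.9, 9.6]
finger_gap: 0.653
finger_force: 29.9
```

```bash

python3 -m inch '{"delta_pos":[[0,0,0],[0,0,0],[0,0,0],[0,0,-0.3],[0,0,-0.7]],"rot":[[0,0,0],[0,0,0],[0,0,0],[0,0,0],[0,0,0]]}' 1
python3 -m inch '{"delta_pos":[[0,0,-0.3],[0,0,-0.6],[0,0,-0.6]],"rot":[[0,0,0],[0,0,0],[0,0,0]]}' 1
python3 - <<'E'
from h import *
a=np.radians(155.4)
plan(([.44,-.29,.24],Rdown(TH)))
print(np.round(cur()[2]['qpos'],2))
E
```

```text
clock: 18.9
position: [0.4962, -0.3155, 0.0954]
orientation: [-0.372, 0.196, 0.904, 0.081]
wrist_force: [0.8, -0.7, 0.4]
finger_gap: 1.003
finger_force: 0.0
clock: 19.27
position: [0.544, -0.3374, 0.1479]
orientation: [-0.368, 0.196, 0.905, 0.08]
wrist_force: [-0.4, 0.0, -0.6]
finger_gap: 1.002
finger_force: 0.0
at [ 0.544  -0.3374  0.1479] t 19.27
   [0.406, 0.0, 0.038] [-0.25, -0.447, 0.614] rows 2.4
   [0.382, -0.127, -0.064] [-0.25, -0.447, 0.614] rows 2.4
   [0.298, -0.222, -0.168] [-0.25, -0.447, 0.614] rows 2.4
[-0.59  0.93  0.5  -0.18  2.46 -1.82]
```

```bash

python3 -m inch '{"delta_pos":[[0.14,0,0.013],[0.28,0,0.026],[0.406,0,0.038]],"rot":[[-0.083,-0.149,0.2],[-0.167,-0.3,0.41],[-0.25,-0.447,0.614]]}' 1
python3 -m inch '{"delta_pos":[[0.13,-0.04,-0.02],[0.26,-0.08,-0.04],[0.382,-0.127,-0.064]],"rot":[[-0.083,-0.149,0.2],[-0.167,-0.3,0.41],[-0.25,-0.447,0.614]]}' 1
python3 -m inch '{"delta_pos":[[0.1,-0.07,-0.056],[0.2,-0.15,-0.112],[0.298,-0.222,-0.168],[0.298,-0.222,-0.168],[0.298,-0.222,-0.168]],"rot":[[-0.083,-0.149,0.2],[-0.167,-0.3,0.41],[-0.25,-0.447,0.614],[-0.25,-0.447,0.614],[-0.25,-0.447,0.614]]}' 1
python3 - <<'E'
from h import *
f=grab('wrist'); save(f,'pics/w4.png'); P=wpts(f); Z=P[...,2]
for lo,hi in((.08,.09),(.066,.077)):
    m=(Z>lo)&(Z<hi)&(abs(P[...,0]-.44)<.07)&(abs(P[...,1]+.29)<.07)
    q=P[m]; print(m.sum(),q.mean(0).round(4),((q.min(0)+q.max(0))/2).round(4),(q.max(0)-q.min(0)).round(4)) if m.any() else print('none')
plan(([.44,-.29,.24],Rdown(TH))); print(np.round(cur()[2]['qpos'],2))
E
```

```text
clock: 19.65
position: [0.5066, -0.3202, 0.1768]
orientation: [-0.257, 0.372, 0.89, 0.056]
wrist_force: [0.6, -0.8, 1.1]
finger_gap: 1.0
finger_force: 0.0
clock: 20.02
position: [0.4717, -0.3043, 0.2077]
orientation: [-0.132, 0.529, 0.838, 0.028]
wrist_force: [-0.2, 0.2, 0.4]
finger_gap: 1.001
finger_force: 0.0
clock: 20.65
position: [0.4386, -0.2892, 0.2386]
orientation: [-0.004, 0.661, 0.751, 0.0]
wrist_force: [1.5, 0.3, 0.5]
finger_gap: 0.998
finger_force: 0.0
391 [ 0.4447 -0.2923  0.0852] [ 0.4447 -0.293   0.084 ] [0.0236 0.0267 0.0069]
1412 [ 0.4443 -0.2905  0.0699] [ 0.445  -0.293   0.0711] [0.0596 0.06   0.0102]
at [ 0.4389 -0.2895  0.2383] t 20.7
   [-0.005, 0.009, -0.014] [-0.01, -0.011, -0.0] rows 0.0
[-0.69  0.04  1.39  0.    1.72 -0.82]
```

View pics/w4.png

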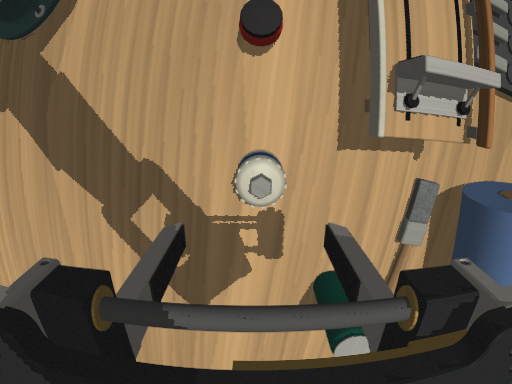

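The loose filter now stands upright with its nut at (260,185), about (0.445,-0.293), and nothing else is near it. Regripping from above.

```bash
python3 - <<'E'
from h import *
R=Rdown(TH); p=[.4448,-.293]
plan(([*p,.152],R),([*p,.064],R),([*p,.22],R),([*wo(-.012,-.02),.22],R))
E
```

```text
at [ 0.4389 -0.2895  0.2383] t 20.7
   [-0.039, 0.049, 0.719] [-0.01, -0.011, -0.0] rows 1.6
   [0.0, 0.0, 0.733] [0.0, 0.0, 0.0] rows 1.6
   [0.0, 0.0, -0.65] [0.0, 0.0, 0.0] rows 1.4
   [0.0, 0.0, -0.65] [0.0, 0.0, 0.0] rows 1.4
   [0.808, 0.507, 0.0] [0.0, 0.0, 0.0] rows 2.1
   [0.808, 0.507, 0.0] [0.0, 0.0, 0.0] rows 2.1
   [0.808, 0.507, 0.0] [0.0, 0.0, 0.0] rows 2.1
```

```bash

python3 -m inch '{"delta_pos":[[-0.039,0.049,0.4],[-0.039,0.049,0.719],[-0.039,0.049,0.719]],"rot":[[0,0,0],[-0.01,-0.011,0],[-0.01,-0.011,0]]}' 1
python3 -m inch '{"delta_pos":[[0,0,0.4],[0,0,0.733],[0,0,0.733]],"rot":[[0,0,0],[0,0,0],[0,0,0]]}' 1
python3 -m inch '{"delta_pos":[[0,0,0],[0,0,0],[0,0,0],[0,0,0],[0,0,0]],"rot":[[0,0,0],[0,0,0],[0,0,0],[0,0,0],[0,0,0]]}' 0
python3 -m inch '{"delta_pos":[[0,0,-0.2],[0,0,-0.5],[0,0,-0.86]],"rot":[[0,0,0],[0,0,0],[0,0,0]]}' 0
python3 -m inch '{"delta_pos":[[0,0,-0.43],[0,0,-0.86],[0,0,-0.86]],"rot":[[0,0,0],[0,0,0],[0,0,0]]}' 0
python3 - <<'E'
from h import *
R=Rdown(TH)
plan(([*wo(-.0,-.012),.27],R),([*wo(-.0,-.012),.18],R))
E
```

```text
clock: 21.08
position: [0.4433, -0.2918, 0.1483]
orientation: [-0.004, 0.661, 0.75, -0.0]
wrist_force: [0.6, 0.0, 1.2]
finger_gap: 0.998
finger_force: 0.0
clock: 21.45
position: [0.4442, -0.2925, 0.0635]
orientation: [-0.002, 0.661, 0.75, -0.0]
wrist_force: [-0.0, -0.2, 0.2]
finger_gap: 1.0
finger_force: 0.0
clock: 22.08
position: [0.4457, -0.2939, 0.0671]
orientation: [0.002, 0.661, 0.75, -0.0]
wrist_force: [-1.1, 0.1, 5.3]
finger_gap: 0.654
finger_force: 30.0
clock: 22.45
position: [0.4442, -0.2923, 0.1679]
orientation: [-0.001, 0.661, 0.75, 0.0]
wrist_force: [0.7, -0.7, -1.1]
finger_gap: 0.654
finger_force: 30.0
clock: 22.82
position: [0.4464, -0.294, 0.2769]
orientation: [0.006, 0.661, 0.75, 0.0]
wrist_force: [0.5, 0.1, -2.2]
finger_gap: 0.656
finger_force: 30.0
at [ 0.4464 -0.294   0.2769] t 22.82
   [0.626, 0.402, 0.012] [0.004, 0.004, -0.0] rows 1.6
   [0.625, 0.402, 0.013] [0.004, 0.004, -0.0] rows 1.6
   [0.625, 0.402, 0.013] [0.004, 0.004, -0.0] rows 1.6
   [0.625, 0.402, 0.014] [0.004, 0.004, -0.0] rows 1.6
   [-0.0, -0.0, 0.75] [0.0, 0.0, 0.0] rows 1.6
```

```bash

python3 -m inch '{"delta_pos":[[0.4,0.27,0],[0.835,0.536,0]],"rot":[[0,0,0],[0,0,0]]}' 0
python3 -m inch '{"delta_pos":[[0.4,0.27,0],[0.835,0.536,0]],"rot":[[0,0,0],[0,0,0]]}' 0
python3 -m inch '{"delta_pos":[[0.4,0.27,0],[0.835,0.536,0],[0.835,0.536,0],[0.835,0.536,0]],"rot":[[0,0,0],[0,0,0],[0,0,0],[0,0,0]]}' 0
python3 - <<'E'
from h import *
R=Rdown(TH)
print(sh(cur()[0])); f=grab('wrist'); wmeas(f)
plan(([*wo(0,-.012),.27],R),([*wo(-.0,-.012),.17],R))
E
```

```text
clock: 23.08
position: [0.4958, -0.1846, 0.2689]
orientation: [-0.001, 0.662, 0.749, -0.0]
wrist_force: [1.3, 0.2, -1.7]
finger_gap: 0.65
finger_force: 30.0
clock: 23.32
position: [0.5471, -0.0762, 0.2687]
orientation: [-0.001, 0.661, 0.75, -0.001]
wrist_force: [0.9, -0.2, -1.2]
finger_gap: 0.655
finger_force: 30.0
clock: 23.82
position: [0.5978, 0.0295, 0.2693]
orientation: [-0.0, 0.661, 0.75, -0.002]
wrist_force: [0.0, -0.3, -1.5]
finger_gap: 0.655
finger_force: 30.0
[-0.00203896 -0.01027462]
nut 690 [286.  51.] w [0.6068 0.1609 0.185 ] shelf mean [0.0235 0.1189] mid [0.0239 0.119 ] ext [0.0119 0.106 ] [0.0359 0.132 ]
nut 678 [286. 124.] w [0.6148 0.0995 0.1851] shelf mean [0.0237 0.0569] mid [0.0238 0.0564] ext [0.0121 0.0439] [0.0356 0.069 ]
cantop 715 [285.   7.] w [0.6019 0.2052 0.1693] shelf mean [0.0243 0.1635] mid [0.0247 0.1618] ext [-0.0002  0.1515] [0.0496 0.1722]
cantop 2345 [284.  56.] w [0.6063 0.1594 0.1699] shelf mean [0.0229 0.1174] mid [0.0237 0.1194] ext [-0.0063  0.0902] [0.0537 0.1487]
cantop 2399 [283. 123.] w [0.614  0.0998 0.1699] shelf mean [0.023  0.0574] mid [0.0241 0.0569] ext [-0.0063  0.0272] [0.0546 0.0866]
rail 1968 [317. 115.] w [0.6496 0.1115 0.1389] shelf mean [0.0597 0.0644] mid [0.0599 0.0665] ext [ 0.0543 -0.0517] [0.0654 0.1847]
   line [ 0.1248 -0.9922  0.6496  0.1115]
board 192 [278.  15.] w [0.5971 0.1992 0.159 ] shelf mean [0.0188 0.1581] mid [0.0204 0.1634] ext [-0.0056  0.1521] [0.0464 0.1747]
at [0.5978 0.0288 0.27  ] t 23.88
   [-0.008, 0.018, -0.0] [-0.003, 0.004, -0.003] rows 0.0
   [0.0, 0.0, 0.833] [0.0, 0.0, 0.0] rows 1.8
```

```bash

python3 -m inch '{"delta_pos":[[0,0,0.4],[0,0,0.75],[0,0,0.82],[0,0,0.82]],"rot":[[0,0,0],[0,0,0],[0,0,0],[0,0,0]]}' 0
python3 -m inch '{"delta_pos":[[0.02,0.12,0],[0.02,0.21,0],[0.02,0.23,0],[0.02,0.23,0]],"rot":[[0,0,0],[0,0,0],[0,0,0],[0,0,0]]}' 0
python3 -c "
from h import *;p,R,o=cur();print(sh(p),p,o['wrist_force'])"
```

```text
clock: 24.38
position: [0.5986, 0.0283, 0.1739]
orientation: [0.001, 0.662, 0.75, 0.0]
wrist_force: [0.5, -0.1, -1.3]
finger_gap: 0.655
finger_force: 30.0
clock: 24.88
position: [0.624, 0.0345, 0.1756]
orientation: [0.0, 0.661, 0.75, -0.002]
wrist_force: [-8.0, -1.5, 1.6]
finger_gap: 0.653
finger_force: 30.0
[ 0.02456246 -0.00872185] [0.62396935 0.03445945 0.1755956 ] [-8.00636952 -1.45033857  1.60479842]
```

```bash

python3 -m inch '{"delta_pos":[[0,-0.008,0.03],[0,-0.008,0.05],[0,-0.008,0.05]],"rot":[[0,0,0],[0,0,0],[0,0,0]]}' 0
python3 -m inch '{"delta_pos":[[0,0,0.012],[0,0,0.012]],"rot":[[0,0,0],[0,0,0]]}' 0
python3 -m inch '{"delta_pos":[[0,0,0.01],[0,0,0.01]],"rot":[[0,0,0],[0,0,0]]}' 0
python3 -c "
from h import *;p,R,o=cur();print(sh(p),p,o['wrist_force'])"
```

```text
clock: 25.25
position: [0.6238, 0.0345, 0.1691]
orientation: [0.001, 0.661, 0.75, -0.001]
wrist_force: [-4.7, -1.3, -0.3]
finger_gap: 0.653
finger_force: 30.0
clock: 25.5
position: [0.6238, 0.0345, 0.1678]
orientation: [0.001, 0.661, 0.75, -0.001]
wrist_force: [-6.0, -1.0, 1.2]
finger_gap: 0.654
finger_force: 30.0
clock: 25.75
position: [0.6238, 0.0346, 0.1672]
orientation: [0.001, 0.661, 0.75, -0.001]
wrist_force: [-5.4, -0.6, 2.6]
finger_gap: 0.654
finger_force: 30.0
[ 0.0244175  -0.00859383] [0.62380933 0.03456807 0.1671801 ] [-5.43175827 -0.59628499  2.60632485]
```

```bash

python3 -m inch '{"delta_pos":[[0,0.004,0.012],[0,0.004,0.012]],"rot":[[0,0,0],[0,0,0]]}' 0
python3 -m inch '{"delta_pos":[[0,0,0],[0,0,0],[0,-0.01,0],[0,-0.01,-0.4],[0,-0.01,-0.9]],"rot":[[0,0,0],[0,0,0],[0,0,0],[0,0,0],[0,0,0]]}' 1
python3 -m inch '{"delta_pos":[[-0.5,0,0],[-1,0,0]],"rot":[[0,0,0],[0,0,0]]}' 1
python3 -m inch '{"delta_pos":[[-0.5,0,0],[-1,0,0],[-1,0,0],[-1,0,0]],"rot":[[0,0,0],[0,0,0],[0,0,0],[0,0,0]]}' 0
python3 - <<'E'
from h import *
print(sh(cur()[0])); f=grab('wrist'); save(f,'pics/w5.png'); P=wmeas(f)
Z=P[...,2];S=sh(P); e=(f['depth']>.05)&(abs(S[...,0]-.024)<.012)&(S[...,1]<-.14)&(S[...,1]>-.25)&(Z>.09)&(Z<.175)
for lo in np.arange(.09,.175,.008):
    q=S[e&(Z>=lo)&(Z<lo+.008)]
    if len(q): print(round(lo,3),len(q),q.min(0).round(4),q.max(0).round(4))
plan(([*wo(.024,-.23),.27],Rdown(TH)),([*wo(.024,-.23),.133],Rdown(TH)))
E
```

```text
clock: 26.0
position: [0.6238, 0.0346, 0.1672]
orientation: [0.001, 0.661, 0.75, -0.001]
wrist_force: [-8.0, -1.2, 6.9]
finger_gap: 0.649
finger_force: 30.0
clock: 26.62
position: [0.6232, 0.0352, 0.2703]
orientation: [-0.0, 0.661, 0.75, -0.001]
wrist_force: [1.0, 0.1, 0.8]
finger_gap: 1.0
finger_force: 0.0
clock: 26.88
position: [0.6399, -0.0845, 0.2735]
orientation: [0.003, 0.66, 0.751, 0.001]
wrist_force: [0.7, -0.1, -0.1]
finger_gap: 1.0
finger_force: 0.0
clock: 27.38
position: [0.6542, -0.2027, 0.2716]
orientation: [0.001, 0.661, 0.75, 0.0]
wrist_force: [0.4, 0.6, 0.0]
finger_gap: 0.611
finger_force: 0.0
[ 0.02451349 -0.24780345]
rail 1842 [290.  93.] w [ 0.677  -0.1028  0.1389] shelf mean [ 0.0597 -0.1516] mid [ 0.0599 -0.1516] ext [ 0.0545 -0.2488] [ 0.0653 -0.0543]
   line [ 0.1279 -0.9918  0.677  -0.1028]
0.09 35 [ 0.012  -0.2494] [ 0.0356 -0.1403]
0.098 1456 [ 0.012  -0.2492] [ 0.0357 -0.1404]
0.106 116 [ 0.0121 -0.2185] [ 0.0352 -0.1883]
0.114 50 [ 0.0306 -0.2139] [ 0.036  -0.2017]
0.154 17 [ 0.0196 -0.1837] [ 0.0342 -0.1672]
0.162 478 [ 0.0124 -0.1836] [ 0.036  -0.1681]
at [ 0.6543 -0.2019  0.272 ] t 27.43
   [0.141, -0.006, 0.017] [0.004, 0.003, 0.001] rows 0.3
   [0.0, 0.0, 0.571] [0.0, 0.0, 0.0] rows 1.2
   [0.0, 0.0, 0.571] [0.0, 0.0, 0.0] rows 1.2
```

View pics/w5.png

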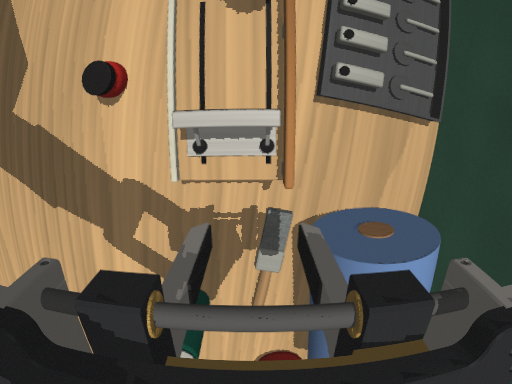

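The chock's top edge spans (174,118)-(280,118), its two bolts are at (200,147) and (267,146), and its outer face is at shelf y≈-0.184. I'll push above bolt height.

```bash

python3 -m inch '{"delta_pos":[[0.15,-0.015,0.2],[0.3,-0.015,0.5],[0.3,-0.015,0.5],[0.3,-0.015,0.5]],"rot":[[0,0,0],[0,0,0],[0,0,0],[0,0,0]]}' 0
python3 -m inch '{"delta_pos":[[0,0,0.3],[0,0,0.54],[0,0,0.54],[0,0,0.54]],"rot":[[0,0,0],[0,0,0],[0,0,0],[0,0,0]]}' 0
python3 -c "
from h import *;p,R,o=cur();print(sh(p),p,o['wrist_force'])"
```

```text
clock: 27.92
position: [0.6486, -0.167, 0.2138]
orientation: [0.003, 0.661, 0.751, 0.0]
wrist_force: [0.1, -0.4, 1.1]
finger_gap: 0.145
finger_force: 0.0
clock: 28.42
position: [0.6494, -0.1684, 0.15]
orientation: [0.004, 0.661, 0.75, 0.001]
wrist_force: [0.1, -0.2, 0.9]
finger_gap: 0.007
finger_force: 0.0
[ 0.02410385 -0.21319816] [ 0.64941317 -0.16842816  0.14998815] [ 0.11700992 -0.23165226  0.85420163]
```

```bash

python3 -m inch '{"delta_pos":[[0.1,0,0.02],[0.18,0,0.03],[0.3,0,0.03],[0.42,0,0.03],[0.54,0,0.03]],"rot":[[0,0,0],[0,0,0],[0,0,0],[0,0,0],[0,0,0]]}' 0
python3 -m inch '{"delta_pos":[[0.12,0,0],[0.24,0,0],[0.34,0,0],[0.44,0,0],[0.5,0,0]],"rot":[[0,0,0],[0,0,0],[0,0,0],[0,0,0],[0,0,0]]}' 0
python3 -m inch '{"delta_pos":[[0.05,0,0],[0.1,0,0],[0.14,0,0]],"rot":[[0,0,0],[0,0,0],[0,0,0]]}' 0
python3 -c "
from h import *;p,R,o=cur();print(sh(p),p,o['wrist_force'])"
```

```text
clock: 29.05
position: [0.6401, -0.1026, 0.1441]
orientation: [0.002, 0.661, 0.75, 0.0]
wrist_force: [1.3, -3.7, 1.7]
finger_gap: 0.003
finger_force: 1.7
clock: 29.68
position: [0.6321, -0.043, 0.143]
orientation: [0.001, 0.661, 0.75, -0.0]
wrist_force: [0.2, -3.4, 0.9]
finger_gap: 0.006
finger_force: 1.6
clock: 30.05
position: [0.6301, -0.027, 0.1431]
orientation: [0.001, 0.661, 0.75, -0.0]
wrist_force: [0.8, -3.2, 2.0]
finger_gap: 0.004
finger_force: 1.6
[ 0.02284711 -0.07048689] [ 0.6300909  -0.02702542  0.14306609] [ 0.82078221 -3.15026094  2.02143254]
```

```bash

python3 -m inch '{"delta_pos":[[0.015,0,0],[0.03,0,0],[0.045,0,0],[0.06,0,0]],"rot":[[0,0,0],[0,0,0],[0,0,0],[0,0,0]]}' 0
python3 -m inch '{"delta_pos":[[0.01,0,0],[0.02,0,0],[0.03,0,0]],"rot":[[0,0,0],[0,0,0],[0,0,0]]}' 0
python3 -m inch '{"delta_pos":[[0.01,0,0],[0.02,0,0]],"rot":[[0,0,0],[0,0,0]]}' 0
python3 -c "
from h import *;p,R,o=cur();print(sh(p),p,o['wrist_force'])"
```

```text
clock: 30.55
position: [0.6292, -0.0201, 0.1431]
orientation: [0.001, 0.661, 0.75, -0.0]
wrist_force: [0.4, -3.6, 2.2]
finger_gap: 0.003
finger_force: 1.5
clock: 30.92
position: [0.6288, -0.0169, 0.143]
orientation: [0.002, 0.661, 0.75, -0.0]
wrist_force: [-0.2, -5.5, 1.8]
finger_gap: 0.008
finger_force: 2.8
clock: 31.18
position: [0.6286, -0.0153, 0.1431]
orientation: [0.002, 0.661, 0.75, -0.001]
wrist_force: [0.3, -7.1, 1.2]
finger_gap: 0.009
finger_force: 3.3
[ 0.02284845 -0.05864609] [ 0.62859248 -0.01527982  0.14308246] [ 0.29441399 -7.07868573  1.23011888]
```

```bash

python3 -m inch '{"delta_pos":[[0.01,0,0],[0.018,0,0],[0.018,0,0]],"rot":[[0,0,0],[0,0,0],[0,0,0]]}' 0
python3 -m inch '{"delta_pos":[[0.008,0,0],[0.008,0,0]],"rot":[[0,0,0],[0,0,0]]}' 0
python3 -c "
from h import *;p,R,o=cur();print(sh(p),p,o['wrist_force'])"
```

```text
clock: 31.55
position: [0.6284, -0.0137, 0.1431]
orientation: [0.002, 0.662, 0.75, -0.001]
wrist_force: [0.4, -8.0, 1.3]
finger_gap: 0.005
finger_force: 3.7
clock: 31.8
position: [0.6284, -0.0136, 0.1431]
orientation: [0.003, 0.662, 0.75, -0.002]
wrist_force: [0.7, -8.9, 1.2]
finger_gap: 0.004
finger_force: 4.7
[ 0.02284846 -0.0569654 ] [ 0.62837962 -0.01361266  0.14310153] [ 0.74060084 -8.90273815  1.23090068]
```

```bash

python3 -m inch '{"delta_pos":[[0.01,0,0],[0.01,0,0]],"rot":[[0,0,0],[0,0,0]]}' 0
python3 -m inch '{"delta_pos":[[0.008,0,0],[0.008,0,0]],"rot":[[0,0,0],[0,0,0]]}' 0
python3 -c "
from h import *;p,R,o=cur();print(sh(p),p,o['wrist_force'])"
```

```text
clock: 32.05
position: [0.6284, -0.0136, 0.1431]
orientation: [0.004, 0.662, 0.75, -0.002]
wrist_force: [1.2, -11.2, 1.9]
finger_gap: 0.002
finger_force: 5.9
clock: 32.3
position: [0.6284, -0.0135, 0.1432]
orientation: [0.005, 0.662, 0.749, -0.003]
wrist_force: [0.9, -13.4, 2.5]
finger_gap: 0.003
finger_force: 6.8
[ 0.02284448 -0.05689254] [ 0.62836645 -0.01354089  0.14315413] [  0.8943534  -13.4038396    2.51113329]
```

```bash

python3 -m inch '{"delta_pos":[[0.014,0,0],[0.014,0,0]],"rot":[[0,0,0],[0,0,0]]}' 0
python3 -m inch '{"delta_pos":[[0.016,0,0],[0.016,0,0],[0.016,0,0]],"rot":[[0,0,0],[0,0,0],[0,0,0]]}' 0
python3 -c "
from h import *;p,R,o=cur();print(sh(p),p,o['wrist_force'])"
```

```text
clock: 32.55
position: [0.6283, -0.0135, 0.1432]
orientation: [0.006, 0.663, 0.749, -0.004]
wrist_force: [1.8, -16.4, 1.4]
finger_gap: 0.005
finger_force: 8.5
clock: 32.92
position: [0.6283, -0.0134, 0.1432]
orientation: [0.007, 0.663, 0.749, -0.005]
wrist_force: [1.6, -21.7, 0.5]
finger_gap: 0.002
finger_force: 10.4
[ 0.02281713 -0.05676632] [ 0.62832332 -0.01341915  0.14322746] [  1.60501    -21.66760589   0.53758422]
```

Solid at 21.7 N. Backing off, rising and checking.

```bash

python3 -m inch '{"delta_pos":[[-0.04,0,0],[-0.1,0,0],[-0.2,0,0],[-0.2,0,-0.3],[-0.2,0,-0.8]],"rot":[[0,0,0],[0,0,0],[0,0,0],[0,0,0],[0,0,0]]}' 0
python3 -m inch '{"delta_pos":[[0,0,-0.3],[0,0,-0.6],[0,0,-0.6],[0,0,-0.6]],"rot":[[0,0,0],[0,0,0],[0,0,0],[0,0,0]]}' 0
python3 - <<'E'
from h import *
print(sh(cur()[0])); f=grab('wrist'); P=wmeas(f); save(f,'pics/w6.png')
E
```

```text
clock: 33.55
position: [0.6287, -0.0283, 0.2361]
orientation: [-0.002, 0.661, 0.751, -0.002]
wrist_force: [0.8, -0.2, 1.0]
finger_gap: 0.004
finger_force: 0.0
clock: 34.05
position: [0.6298, -0.0284, 0.309]
orientation: [0.0, 0.661, 0.75, -0.001]
wrist_force: [-1.1, 0.9, -0.2]
finger_gap: 0.004
finger_force: 0.0
[ 0.02238136 -0.07186006]
nut 165 [256.   3.] w [0.6078 0.1558 0.1845] shelf mean [0.0239 0.1137] mid [0.0241 0.1128] ext [0.013  0.1079] [0.0352 0.1177]
nut 510 [256.  56.] w [0.6147 0.1022 0.1851] shelf mean [0.024  0.0596] mid [0.0241 0.06  ] ext [0.0122 0.0466] [0.036  0.0734]
nut 521 [257. 119.] w [0.6226 0.0413 0.1851] shelf mean [ 0.0241 -0.0017] mid [ 0.0241 -0.0019] ext [ 0.0121 -0.0145] [0.0361 0.0106]
cantop 1021 [256.  13.] w [0.6084 0.1508 0.17  ] shelf mean [0.0238 0.1086] mid [0.0242 0.1084] ext [-0.0059  0.0922] [0.0542 0.1247]
cantop 1828 [256.  59.] w [0.6145 0.1009 0.1699] shelf mean [0.0236 0.0584] mid [0.0237 0.0597] ext [-0.0065  0.0301] [0.0538 0.0892]
cantop 1897 [256. 118.] w [0.6221 0.0414 0.1699] shelf mean [ 0.0236 -0.0016] mid [ 0.0237 -0.0017] ext [-0.0057 -0.0315] [0.0532 0.0281]
rail 2272 [287. 135.] w [0.6609 0.0236 0.1389] shelf mean [ 0.0598 -0.0242] mid [ 0.0599 -0.0339] ext [ 0.0544 -0.2038] [0.0655 0.1359]
   line [ 0.1271 -0.9919  0.6609  0.0236]
board 112 [258.  27.] w [0.6115 0.1382 0.159 ] shelf mean [0.0254 0.0957] mid [0.0263 0.0994] ext [0.0019 0.0913] [0.0507 0.1076]
board 127 [219. 147.] w [0.587  0.0054 0.158 ] shelf mean [-0.0158 -0.0328] mid [-0.0133 -0.0324] ext [-0.0514 -0.0336] [ 0.0247 -0.0311]
```

View pics/w6.png

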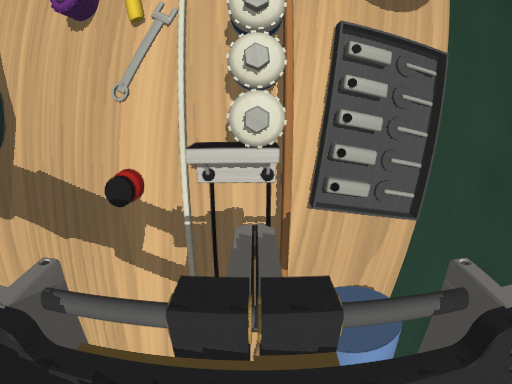

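The filters at (257,120), (257,57) and (256,5) sit tight against the rail, with the chock at (235,153) pressed up to them. Centres measure y = 60 and -2 mm, x = 24 mm, which is what was asked for. Handing in.

```bash
python3 -c "
from workcell import ctrl; print(ctrl.job_done())"
```

```text
the job is handed in; nothing more can be done
None
```

The job is handed in at about 34 s of the 72 s allowed: the four filters stand nut-up in a row along the rear rail from the end board, and the chock was pressed up to them until it went solid at about 22 N (the verdict was not shown).

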